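Make up two model-truck kits

TASK

Make up two model kits from the loose stock on the table. In the long three-compartment tray put the truck cab in the large compartment, the tall round glue bottle in the middle one and the squat paint jar in the small one at the end; in the short two-compartment tray put the open tipper body in the large compartment and the square bottle in the small one. Each thing must be left standing upright, flat on the floor of its own compartment.

Things in the scene. Friction and masses are not known exactly. Their poses are not given: they have to be found in the camera images.
- long_tray: The longer card tray, fixed, any yaw; 3 compartments in a row. 210 (its x) by 70 mm (y), 12 mm high; walls and floor 4 mm thick: compartment floors 4 mm above the table. Origin: centre of its underside, z up. Compartments 62 mm wide, centred on y = 0; large: 78 mm long, centre x = -62 mm; middle: 58 mm long, centre x = +10 mm; small end one: 58 mm long, centre x = +72 mm.
- short_tray: The shorter card tray, fixed, any yaw; 2 compartments in a row. 160 (its x) by 70 mm (y), 12 mm high; walls and floor 4 mm thick: compartment floors 4 mm above the table. Origin: centre of its underside, z up. Compartments 62 mm wide, centred on y = 0; large: 90 mm long, centre x = -31 mm; small: 58 mm long, centre x = +47 mm.
- cab: Truck cab of a scale model, grey plastic, closed block with dark windows and a stepped bonnet at its +x end: 56 mm (x) by 40 mm (y), 46 mm high (bonnet 24 mm high, from x = +12 to +28 mm). Flat sides, full height at x = 0; about 40 g. Stands upright on the table at any yaw. Origin: centre of its underside; z up.
- tipper: Tipper body of a scale model, a grey plastic open-topped box: 68 mm (x) by 42 mm (y), 36 mm high, walls 3 mm, rigid; about 40 g. Can be gripped across its whole 42 mm width. Stands open side up at any yaw. Origin: centre of its underside; z up.
- glue: Tall round glue bottle, white plastic: body diameter 34 mm and straight up to 40 mm, then a shoulder and a grey pointed nozzle, 66 mm high in all; about 50 g. Stands upright. Origin: centre of its underside; z up.
- jar: Squat round paint jar: glass, diameter 38 mm to a height of 26 mm, with a grey metal screw lid of diameter 40 mm above, 38 mm high in all; about 60 g. Stands upright. Origin: centre of its underside; z up.
- thinner: Square bottle, white plastic: body 36 by 36 mm (x, y) and 40 mm high, with a round grey cap of diameter 22 mm on top, 58 mm high in all; about 60 g. Stands upright at any yaw. Origin: centre of its underside; z up.
Things that resemble listed ones, but are neither listed nor needed, are in the scene too. Leave any blue look-alike of the glue alone.

How it is judged:
By the outcome, as a careful person would: the job done as asked, in the order asked, and still so for the second after the job is handed in, with the robot touching nothing.
It also fails if it takes over 134 s, if anything falls off the work surface, if the arm or the gripper's body presses on something with over 40 N, if the wrist force passes 120 N, or if a joint passes its speed limit or range.

ROBOT

A 6-joint arm with a two-finger parallel gripper is mounted at the origin on the work surface. World frame = base frame: x ahead of the robot, y to its left, z up, the work surface at z = 0. Lengths are in mm, angles in rad, forces in N, time in s.
With the tool pointing down it reaches from about 300 to 775 mm from the base axis. Payload 14.6 kg.
Tool frame: the origin (TCP) lies at the very end of the fingers, on their centre line; the grasp point (between the pads) lies 19 mm behind it; z points along the fingers, y is the direction in which the jaws open and shut (so a half turn about z gives the same grasp; the last joint's range is limited). The gripper opens to 94 mm and grips with 3 to 60 N. Pads are 16 mm wide; open, the fingers measure 119 mm over their backs; the gripper's body (75 mm by 177 mm) begins 78 mm behind the grasp point.
Start: joints at [-1.215, 0.3, 1.521, -0, 1.321, -0.067], TCP at [225.666, -501.562, 205.446] pointing down, gripper open.
Joint ranges: [-3.03, 3.03], [-0.79, 2.21], [0.23, 2.52], [-1.04, 4.18], [0, 3.07], [-2.55, 2.55]. Speed limits (rad/s): [2.22, 2.22, 2.57, 3.14, 3.14, 3.14].

INTERFACE

Orientations are given as a unit quaternion [w, x, y, z].
In Python, from rig import move_ptp, line_to, move_joints, gripper_to, sleep, ik, get_image, PlanningError, job_done, get_time_s, get_qpos, get_joint_vel, get_tau, get_eef_pos, get_ee_rot, get_ft_force, get_moment, get_opening gives the robot as it stands. Calls block until the motion is done:
- move_ptp(position, orientation): joint-space move of the TCP to a pose.
- line_to(position, rotation=None, v=150): straight line of the TCP; rotation=None keeps the orientation; v is the mean speed in mm/s.
- move_joints(angles): joint-space move.
- gripper_to(opening, grasp_force=None): finger opening in mm; grasp_force is the grip in N (None keeps the last); returns when the fingers have stopped.
- sleep(seconds).
- ik(position, orientation): joint angles nearest the present ones, or None.
- get_image(name): name is "scene" or "side" or "wrist"; returns a dict with "color" (420x560x3 uint8, red, green, blue), "fx", "fy", "cx", "cy" (pixels), "R" (3x3) and "t" (3): a world point X has camera coordinates R X + t; the wrist camera has in their place "T_tool_cam" (4x4, takes a point from camera to tool coordinates, whose origin is the TCP and whose axes are the flange's). Camera axes: x right, y down, z forward; pixel columns grow to the right and rows downward; lengths in mm; the calibration is good to about 2 mm. A picture is of the moment at which its call begins: read the wrist's pose just before it. There is no depth.
A pose or a line that the arm cannot do raises PlanningError and nothing moves.
- job_done(): hands the job in, once; it reports no verdict.
Readings, each from a call of its own:
- get_time_s(): time.
- get_qpos(): joint angles.
- get_joint_vel(): joint speeds.
- get_tau(): joint torques, N m.
- get_eef_pos(): TCP position.
- get_ee_rot(): TCP orientation.
- get_ft_force(): force on the tool from outside, world axes, zero at the start.
- get_moment(): the same for the moment, N m.
- get_opening(): finger opening in mm.
Only numpy, scipy, OpenCV 4.12 (cv2) and the standard library are available. Lean on these libraries where they do the work, as an engineer would, in place of code of your own. Each camera call takes 0.05 s, during which the arm holds its last target.

## Working session

There is one attempt and no reset: what is moved stays moved. The work goes in short steps, each a Python script; the robot and the scene stay as the last script left them, time stands still between calls to the robot, and variables do not carry over. Pictures are saved under pics/ and viewed, and the job is handed in when it is done.

```bash
ls; mkdir -p pics; python3 - <<'E'
from rig import *
import cv2,numpy as np,pickle
for n in("scene","side","wrist"):
    d=get_image(n); pickle.dump(d,open(n+"0.pkl","wb")); cv2.imwrite(f"pics/{n}0.png",d["color"][:,:,::-1])
    print(n,d["fx"],d["cx"],d["cy"],[ (k,np.round(d[k],3).tolist()) for k in d if k in("R","t","T_tool_cam")])
    if "R" in d: print(-d["R"].T@d["t"])
print(get_time_s(),get_eef_pos(),get_ee_rot())
E
```

```text
pics
scene 381.8460646469547 275.01296190260126 212.3812798852823 [('R', [[-0.153, 0.988, -0.01], [0.624, 0.089, -0.777], [-0.767, -0.125, -0.63]]), ('t', [75.094, -307.695, 1135.829])]
[1074.04855361   95.2644506   477.24914116]
side 446.4612609250371 274.91219922808585 215.4534243833069 [('R', [[-0.996, -0.084, 0.004], [-0.062, 0.71, -0.702], [0.056, -0.699, -0.713]]), ('t', [547.69, 61.71, 873.539])]
[500.26060011 613.11811468 663.8281788 ]
wrist 301.3714209267417 281.3916481789155 215.10600946468125 [('T_tool_cam', [[-0.0, -0.973, -0.229, 65.422], [1.0, -0.001, 0.001, 1.378], [-0.001, -0.229, 0.973, -179.913], [0.0, 0.0, 0.0, 1.0]])]
0.15 [ 225.59758863 -501.40430214  205.02792481] [-4.16548642e-04  9.77739541e-01  2.09821860e-01 -5.94309028e-05]
```

View pics/scene0.png

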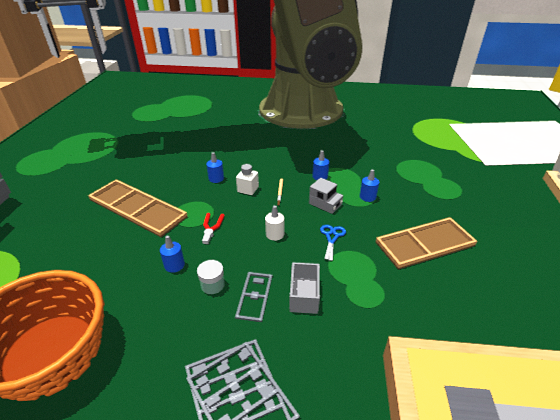

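View pics/side0.png

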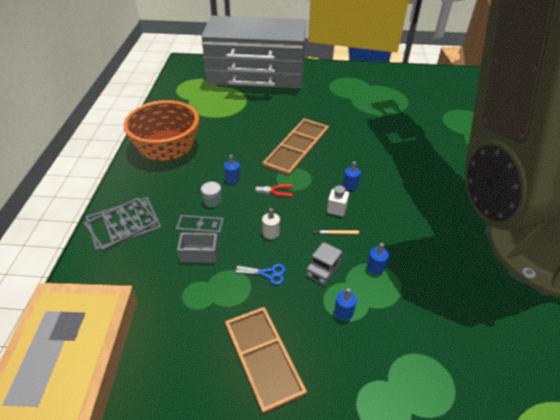

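View pics/wrist0.png

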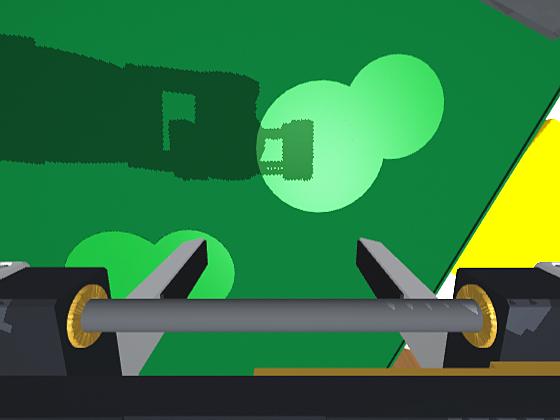

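```bash
python3 - <<'E'
import cv2
a=cv2.imread("pics/scene0.png")[145:325,80:480]; cv2.imwrite("pics/sc1.png",cv2.resize(a,(800,360),interpolation=cv2.INTER_CUBIC))
a=cv2.imread("pics/side0.png")[110:410,165:405]; cv2.imwrite("pics/sd1.png",cv2.resize(a,(480,600),interpolation=cv2.INTER_CUBIC))
E
```

```text
(no output)
```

View pics/sc1.png

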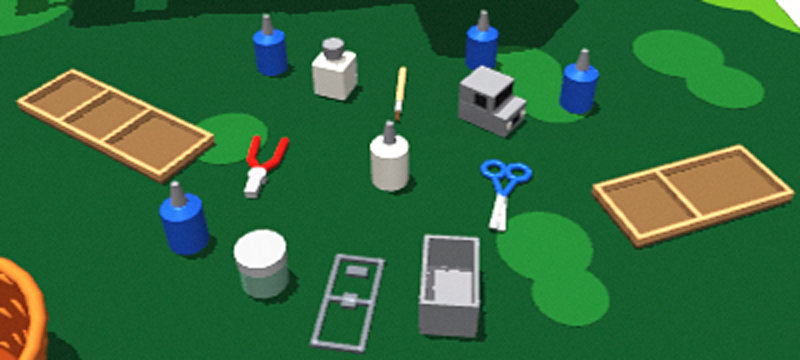

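View pics/sd1.png

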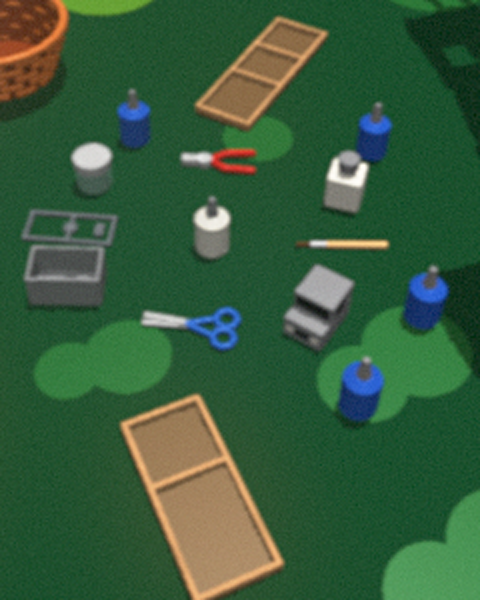

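```bash
cat > h.py <<'E'
import numpy as np,cv2,pickle
from scipy.spatial.transform import Rotation as Ro
def campose(d):
    "world R (cam->world), centre"
    if "R" in d: return np.array(d["R"]).T, -np.array(d["R"]).T@np.array(d["t"])
    T=np.array(d["T_tool_cam"]); q=d["rot"]; Rt=Ro.from_quat([q[1],q[2],q[3],q[0]]).as_matrix()
    return Rt@T[:3,:3], Rt@T[:3,3]+d["pos"]
def ray(d,uv,z):
    Rw,c=campose(d); uv=np.atleast_2d(np.asarray(uv,float))
    r=np.c_[(uv[:,0]-d["cx"])/d["fx"],(uv[:,1]-d["cy"])/d["fy"],np.ones(len(uv))]@Rw.T
    return (c+r*((z-c[2])/r[:,2:3]))[:,:2]
def proj(d,X):
    Rw,c=campose(d); p=(np.atleast_2d(X)-c)@Rw
    return np.c_[p[:,0]/p[:,2]*d["fx"]+d["cx"],p[:,1]/p[:,2]*d["fy"]+d["cy"]]
def quat(yaw):
    "tool down, tool y (jaw) axis pointing along yaw"
    y=np.array([np.cos(yaw),np.sin(yaw),0]); z=np.array([0,0,-1.]); x=np.cross(y,z)
    q=Ro.from_matrix(np.c_[x,y,z]).as_quat(); return [q[3],q[0],q[1],q[2]]
def snap(name,save):
    from rig import get_image,get_eef_pos,get_ee_rot
    p,r=get_eef_pos(),get_ee_rot(); d=get_image(name); d["pos"]=np.array(p); d["rot"]=np.array(r)
    pickle.dump(d,open(save+".pkl","wb")); cv2.imwrite(f"pics/{save}.png",d["color"][:,:,::-1]); return d
E
python3 - <<'E'
from h import *
from rig import *
d=pickle.load(open("scene0.pkl","rb"));s=pickle.load(open("side0.pkl","rb"))
for n,a,b in [("glue",(275,238),(271,237)),("jar",(211,290),(211,204)),("thin",(247,192),(337,213)),("cab",(325,207),(322,276)),("tip",(305,300),(197,255)),("LT",(138,206),(296,146)),("ST",(427,242),(265,358))]:
    print(n,ray(d,a,0).round(),ray(s,b,0).round())
for x in (350,400,450):
  for z in (250,300,350):
    for yw in (0,np.pi/2,-np.pi/2):
      q=ik([x,20,z],quat(yw)); print(x,z,yw, None if q is None else np.round(q,2))
E
```

```text
glue [[567.  12.]] [[556.  22.]]
jar [[701. -70.]] [[692. -61.]]
thin [[434. -69.]] [[424. -57.]]
cab [[462.  98.]] [[453. 110.]]
tip [[699.  79.]] [[693.  81.]]
LT [[ 512. -279.]] [[ 521. -282.]]
ST [[538. 284.]] [[542. 279.]]
350 250 0 [-0.05 -0.2   1.94 -0.    1.4  -0.05]
350 250 1.5707963267948966 [-0.05 -0.2   1.94 -0.    1.4  -1.62]
350 250 -1.5707963267948966 [-0.05 -0.2   1.94 -0.    1.4   1.52]
350 300 0 [-0.05 -0.23  1.85 -0.    1.52 -0.05]
350 300 1.5707963267948966 [-0.05 -0.23  1.85 -0.    1.52 -1.62]
350 300 -1.5707963267948966 [-0.05 -0.23  1.85 -0.    1.52  1.52]
350 350 0 [-0.05 -0.24  1.75 -0.    1.63 -0.05]
350 350 1.5707963267948966 [-0.05 -0.24  1.75 -0.    1.63 -1.62]
350 350 -1.5707963267948966 [-0.05 -0.24  1.75 -0.    1.63  1.52]
400 250 0 [-0.04 -0.08  1.84 -0.    1.38 -0.04]
400 250 1.5707963267948966 [-0.04 -0.08  1.84 -0.    1.38 -1.61]
400 250 -1.5707963267948966 [-0.04 -0.08  1.84 -0.    1.38  1.53]
400 300 0 [-0.04 -0.11  1.75 -0.    1.5  -0.04]
400 300 1.5707963267948966 [-0.04 -0.11  1.75 -0.    1.5  -1.61]
400 300 -1.5707963267948966 [-0.04 -0.11  1.75 -0.    1.5   1.53]
400 350 0 [-0.04 -0.12  1.65 -0.    1.61 -0.04]
400 350 1.5707963267948966 [-0.04 -0.12  1.65 -0.    1.61 -1.61]
400 350 -1.5707963267948966 [-0.04 -0.12  1.65 -0.    1.61  1.53]
450 250 0 [-0.04  0.04  1.72 -0.    1.38 -0.04]
450 250 1.5707963267948966 [-0.04  0.04  1.72 -0.    1.38 -1.61]
450 250 -1.5707963267948966 [-0.04  0.04  1.72 -0.    1.38  1.53]
450 300 0 [-0.04  0.01  1.63 -0.    1.49 -0.04]
450 300 1.5707963267948966 [-0.04  0.01  1.63 -0.    1.49 -1.61]
450 300 -1.5707963267948966 [-0.04  0.01  1.63 -0.    1.49  1.53]
450 350 0 [-0.04  0.    1.53 -0.    1.61 -0.04]
450 350 1.5707963267948966 [-0.04  0.    1.53 -0.    1.61 -1.61]
450 350 -1.5707963267948966 [-0.04  0.    1.53 -0.    1.61  1.53]
```

```bash
python3 - <<'E'
from h import *
from rig import *
move_ptp([490,0,330],quat(-np.pi/2))
snap("wrist","w1"); print(get_eef_pos(),get_time_s())
E
```

```text
[490.02114557  -0.59461338 329.78039769] 2.2833
```

View pics/w1.png

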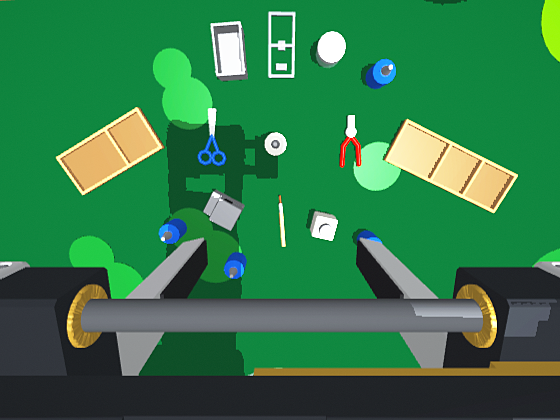

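```bash
python3 - <<'E'
import cv2,numpy as np
a=cv2.imread("pics/w1.png"); f=lambda y0,y1,x0,x1,w,h:cv2.resize(a[y0:y1,x0:x1],(w,h),interpolation=cv2.INTER_NEAREST)
L=f(100,200,50,170,384,300);R=f(110,220,380,520,384,300)
C=f(180,260,190,350,768,300)
cv2.imwrite("pics/w1z.png",np.vstack([np.hstack([L,R]),C]))
D=np.vstack([f(10,90,200,360,768,300),f(120,170,255,295,384,300).repeat(2,1)])
cv2.imwrite("pics/w1y.png",f(10,90,200,360,800,400))
E
```

```text
(no output)
```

View pics/w1z.png

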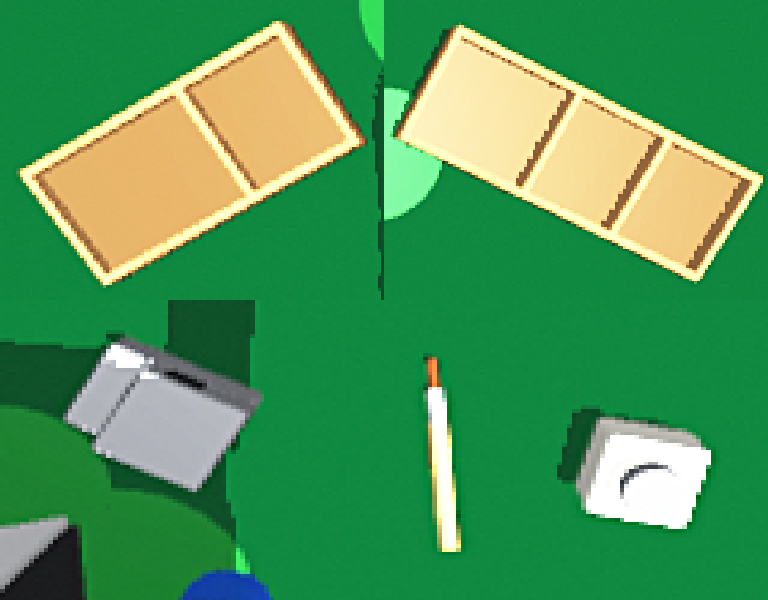

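View pics/w1y.png

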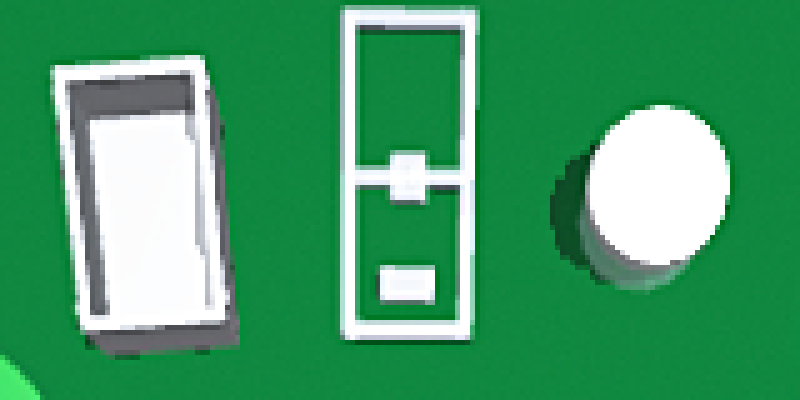

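```bash
cat > meas.py <<'E'
from h import *
d=pickle.load(open("w1.pkl","rb")); im=d["color"]; hsv=cv2.cvtColor(im,cv2.COLOR_RGB2HSV)
H,S,V=[hsv[...,i].astype(int) for i in range(3)]
def rect(mask,box,z,name):
    x0,x1,y0,y1=box; m=np.zeros(mask.shape,np.uint8); m[y0:y1,x0:x1]=mask[y0:y1,x0:x1]
    m=cv2.morphologyEx(m,cv2.MORPH_OPEN,np.ones((2,2),np.uint8)) if name=="cab" else m
    cs,_=cv2.findContours(m,cv2.RETR_EXTERNAL,cv2.CHAIN_APPROX_NONE); c=max(cs,key=cv2.contourArea)
    P=ray(d,c[:,0],z); r=cv2.minAreaRect(P.astype(np.float32)); b=cv2.boxPoints(r)
    px=np.linalg.norm(ray(d,c[0,0],z)-ray(d,c[0,0]+[1,0],z))
    print(name,"ctr",np.round(r[0],1),"size",np.round(np.array(r[1])+px,1),"ang",round(r[2],1),"px",round(px,2),"corners",b.round().tolist())
    (cc,rr)=cv2.minEnclosingCircle(P.astype(np.float32)); print("   circ",np.round(cc,1),round(2*rr+px,1),"centroid",P.mean(0).round(1))
tray=((H>8)&(H<28)&(S>60)&(V>150)).astype(np.uint8)
rect(tray,(50,170,100,200),12,"short"); rect(tray,(380,525,110,220),12,"long")
wh=((S<40)&(V>170)).astype(np.uint8)
rect(wh,(200,250,10,90),36,"tipper"); rect(((S<40)&(V>215)).astype(np.uint8),(310,350,20,75),38,"jar")
rect(((S<40)&(V>225)).astype(np.uint8),(300,345,200,250),40,"thinner")
rect(((S<60)&(V>80)).astype(np.uint8),(255,295,120,165),40,"glue")
rect(((S<60)&(V>100)).astype(np.uint8),(255,295,120,165),40,"glue2")
E
python3 meas.py; python3 -c "
from h import *
d=pickle.load(open('w1.pkl','rb'));print(d['color'][186:234,200:246].min(2)[::1,::1])
import sys
" | head -0
python3 - <<'E'
from h import *
d=pickle.load(open('w1.pkl','rb'));g=d['color'][186:232,200:246].astype(int)
v=g.min(2)
for r in v[::1]: print(''.join('%4d'%x for x in r))
a=cv2.imread('pics/w1.png')[120:170,250:300]; cv2.imwrite('pics/gl.png',cv2.resize(a,(500,500),interpolation=cv2.INTER_NEAREST))
E
```

```text
short ctr [528.4 303.7] size [64.4 91.6] ang 28.9 px 1.59 corners [[479.0, 328.0], [523.0, 249.0], [578.0, 279.0], [534.0, 358.0]]
   circ [528.5 303.6] 109.1 centroid [530.2 305.5]
long ctr [ 544.4 -225. ] size [79.6 63.4] ang 65.3 px 1.58 corners [[500.0, -247.0], [556.0, -273.0], [589.0, -202.0], [533.0, -177.0]]
   circ [ 544.9 -225.4] 99.3 centroid [ 541.3 -234.9]
tipper ctr [688.5  73.7] size [70.5 45.2] ang 3.9 px 1.4 corners [[653.0, 93.0], [656.0, 50.0], [724.0, 54.0], [722.0, 98.0]]
   circ [688.7  74.3] 80.4 centroid [689.2  74. ]
jar ctr [690.8 -73.9] size [41.5 39.8] ang 1.5 px 1.41 corners [[670.0, -55.0], [671.0, -94.0], [711.0, -93.0], [710.0, -54.0]]
   circ [690.7 -74. ] 41.6 centroid [690.8 -73.7]
thinner ctr [424.1 -72.1] size [37.5 38.1] ang 76.9 px 1.6 corners [[402.0, -85.0], [438.0, -94.0], [446.0, -59.0], [410.0, -51.0]]
   circ [424.2 -72.3] 48.5 centroid [424.4 -72.2]
glue ctr [556.8   7.1] size [34.3 34.4] ang 45.3 px 1.5 corners [[534.0, 7.0], [557.0, -16.0], [580.0, 7.0], [557.0, 30.0]]
   circ [556.8   7.2] 36.0 centroid [556.9   7.1]
glue2 ctr [556.9  
[... 8047 characters left out ...]
 186 175  60   0  10  14  16  18  15  17  14  17  17  16  17  15
  27  28  28  29  28  29  30  28  26  27  28  30  30  16  13  13  14  10  11  14  16  12  13  10   5   0  27  96 157 172 191 135   0   6  16  15  14  15  15  15  16  15  15  17  17  15
  30  28  28  26  29  27  28  28  30  28  30  28  28  25  23  24  20  23  21  19  16  15  13  12  13  10   4   2  26 100 154  36   6  13  15  16  13  17  16  16  18  14  17  14  15  16
  29  29  28  30  30  30  27  28  27  27  27  26  28  31  30  32  33  32  34  28  23  23  19  19  15  12  11   9   4   4  20   4  10  13  12  15  15  17  16  16  16  17  19  15  17  16Exception ignored on flushing sys.stdout:
BrokenPipeError: [Errno 32] Broken pipe
```

View pics/gl.png

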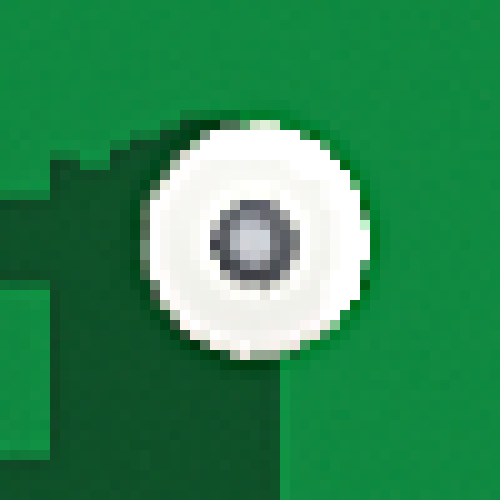

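```bash
cat >> meas.py <<'E'
print("----")
R_,G_,B_=[im[...,i].astype(int) for i in range(3)]
tr=((R_>165)&(R_>=G_-3)).astype(np.uint8)
rect(tr,(50,170,100,200),12,"short"); rect(tr,(380,525,110,220),12,"long")
v=im.min(2).astype(int); m=((v>=166)&(v<=197)).astype(np.uint8)
m=cv2.morphologyEx(m,cv2.MORPH_OPEN,np.ones((3,3),np.uint8))
n,lab=cv2.connectedComponents(m,connectivity=4); m=(lab==lab[213,222]).astype(np.uint8)
rect(m,(195,250,180,240),46,"roof")
E
python3 meas.py | sed -n '/----/,$p'
```

```text
----
short ctr [544.2 276.1] size [ 73.7 164.8] ang 28.9 px 1.56 corners [[473.0, 330.0], [552.0, 187.0], [615.0, 222.0], [536.0, 365.0]]
   circ [543.9 275.6] 177.9 centroid [545.5 273.9]
long ctr [ 518.8 -280.7] size [214.4  73.5] ang 65.2 px 1.58 corners [[441.0, -362.0], [507.0, -392.0], [596.0, -199.0], [531.0, -169.0]]
   circ [ 518.7 -280.5] 223.8 centroid [ 520.1 -279.1]
roof ctr [448.   86.9] size [39.2 39. ] ang 60.3 px 1.56 corners [[422.0, 80.0], [455.0, 61.0], [474.0, 94.0], [441.0, 113.0]]
   circ [447.7  86.7] 48.7 centroid [447.9  86.8]
```

```bash
cat > world.py <<'E'
from h import *
r=np.deg2rad
def off(c,a,x,y=0): return np.array(c)+[np.cos(a)*x-np.sin(a)*y,np.sin(a)*x+np.cos(a)*y]
LT=(np.array([518.8,-280.7]),r(-114.8)); ST=(np.array([544.2,276.1]),r(-61.1))
cabyaw=r(60.3); cab=off([448,86.9],cabyaw,8)
glue=np.array([556.9,7.1]); jar=np.array([690.8,-73.9]); thin=(np.array([424.1,-72.1]),r(76.9)); tip=(np.array([688.5,73.7]),r(3.9))
def box(c,a,lx,ly,z): return np.array([[*off(c,a,sx*lx/2,sy*ly/2),z] for sx,sy in((-1,-1),(1,-1),(1,1),(-1,1))])
def circ(c,dia,z): return np.array([[c[0]+dia/2*np.cos(t),c[1]+dia/2*np.sin(t),z] for t in np.linspace(0,6.28,24)])
SH=[box(*LT,210,70,12),box(*ST,160,70,12),box(off(*LT,-62),LT[1],78,62,4),box(off(*LT,72),LT[1],58,62,4),box(off(*ST,-31),ST[1],90,62,4),
 box(cab,cabyaw,56,40,0),box(off(cab,cabyaw,-8),cabyaw,40,40,46),circ(glue,34,0),circ(glue,34,40),circ(jar,40,38),circ(jar,38,0),box(*thin,36,36,40),box(*thin,36,36,0),box(*tip,68,42,36),box(*tip,68,42,0)]
E
python3 - <<'E'
from world import *
for n,(x0,x1,y0,y1) in dict(scene0=(80,480,145,325),side0=(165,405,110,410)).items():
    d=pickle.load(open(n+".pkl","rb")); k=2
    im=cv2.resize(d["color"][y0:y1,x0:x1,::-1],None,fx=k,fy=k,interpolation=cv2.INTER_CUBIC)
    for s in SH:
        p=((proj(d,s)-[x0,y0]+.5)*k*16).astype(np.int32); cv2.polylines(im,[p],True,(255,0,255),1,cv2.LINE_AA,4)
    cv2.imwrite(f"pics/ov_{n}.png",im)
w=pickle.load(open("w1.pkl","rb"))
for p in ((170,233),(235,265),(370,240),(381,74)): print(p,ray(w,p,35).round())
s=pickle.load(open("side0.pkl","rb"))
for p in ((377,270),(345,316),(350,190),(232,180)): print(p,ray(s,p,0).round())
E
```

```text
(170, 233) [[414. 180.]]
(235, 265) [[358.  76.]]
(370, 240) [[ 402. -149.]]
(381, 74) [[ 655. -148.]]
(377, 270) [[351.  87.]]
(345, 316) [[413. 191.]]
(350, 190) [[ 394. -132.]]
(232, 180) [[ 659. -142.]]
```

View pics/ov_scene0.png

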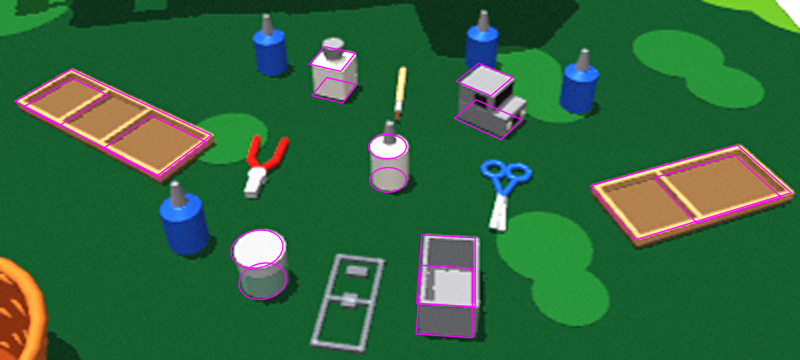

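View pics/ov_side0.png

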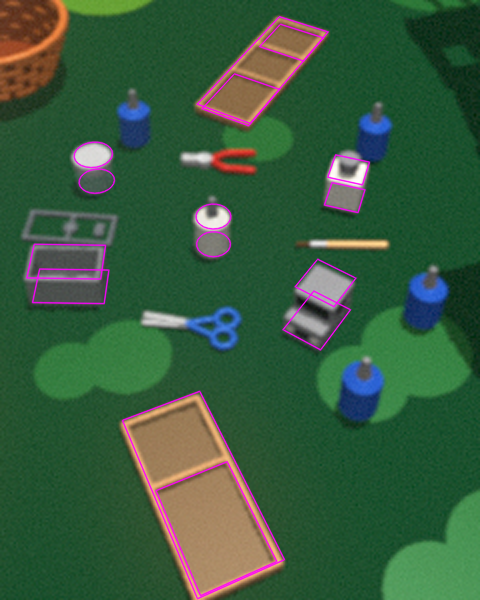

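```bash
cat > act.py <<'E'
from world import *
from rig import *
def best(p,yaw):
    q0=np.array(get_qpos()); c=[]
    for k in (0,1,-1):
        q=ik(p,quat(yaw+k*np.pi))
        if q is not None: c.append((np.abs(np.array(q)-q0).max()+ (5 if abs(q[5])>2.4 else 0),yaw+k*np.pi))
    return min(c)[1]
def pick(xy,yaw,h,width,up=110):
    yaw=best([*xy,up],yaw); gripper_to(width+18,15)
    move_ptp([*xy,up],quat(yaw)); f0=np.array(get_ft_force())
    line_to([*xy,h],v=150); gripper_to(width-6,15); sleep(.1)
    z=get_eef_pos()[2]; print("grip",get_opening(),"tcp",np.round(get_eef_pos(),1),"F",np.round(np.array(get_ft_force())-f0,1))
    line_to([*xy,up],v=150); print("lifted",get_opening(),"t",get_time_s()); return z
def place(xy,yaw,h,width,up=110):
    yaw=best([*xy,up],yaw); move_ptp([*xy,up],quat(yaw)); f0=np.array(get_ft_force())
    line_to([*xy,h+14],v=150); line_to([*xy,h+4.3],v=30); sleep(.1)
    print("down",np.round(get_eef_pos(),1),"F",np.round(np.array(get_ft_force())-f0,1),get_opening())
    gripper_to(width+14); line_to([*xy,up],v=150); print("t",get_time_s())
E
python3 - <<'E'
from act import *
g=off(cab,cabyaw,-4); pick(g,cabyaw+np.pi/2,15,40)
ta=LT[1]+np.pi; c=off(*LT,-62); place(off(c,ta,-4),ta+np.pi/2,15,40)
snap("side","s2")
a=cv2.imread("pics/s2.png")[110:410,165:405]; cv2.imwrite("pics/s2z.png",cv2.resize(a,(480,600),interpolation=cv2.INTER_CUBIC))
E
```

```text
grip 40.11268963312262 tcp [450.3  90.4  15.6] F [-2.3 -1.1  6.2]
lifted 39.61569969283525 t 6.05
down [ 543.3 -228.1   19.4] F [ 0.9 -1.2  1.7] 39.82361012636091
t 9.7833
```

View pics/s2z.png

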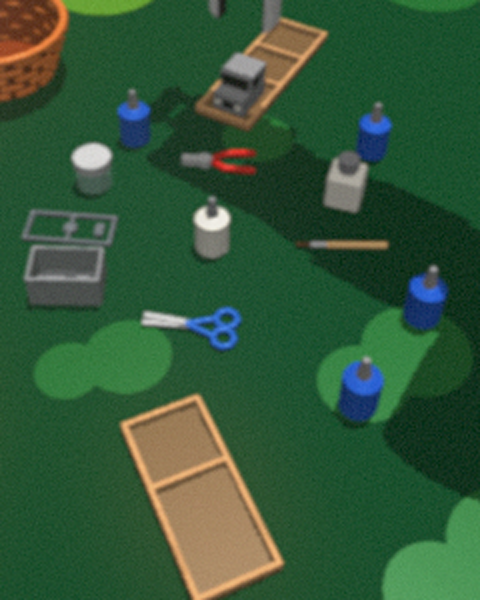

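The cab stands upright in the large compartment of the long tray (crop ~(240,85)), and nothing else has moved. The white glue bottle is next, at crop (212,230).

```bash
python3 - <<'E'
from act import *
w=LT[1]+np.pi/2
pick(glue,w,12.5,34); 
if get_opening()>30:
    place(off(*LT,10),w,12.5,34)
    pick(jar,w,13,40)
    if get_opening()>34: place(off(*LT,72),w,13,40)
snap("side","s3"); snap("scene","c3")
a=cv2.imread("pics/s3.png")[110:410,165:405]; a=cv2.resize(a,(480,600),interpolation=cv2.INTER_CUBIC)
b=cv2.imread("pics/c3.png")[150:250,60:220];b=cv2.resize(b,(320,200),interpolation=cv2.INTER_CUBIC)
o=np.zeros((600,800,3),np.uint8);o[:,:480]=a;o[:200,480:]=b;cv2.imwrite("pics/s3z.png",o)
E
```

```text
grip 33.59489838077481 tcp [557.2   7.1  13.1] F [-0.9  0.8  6.2]
lifted 33.545464991771475 t 13.1583
down [ 514.8 -289.9   17. ] F [ 1.2 -0.3  3. ] 33.52941808786387
t 16.825
grip 39.4550360887444 tcp [691.1 -73.9  13.7] F [-1.7 -0.3  6. ]
lifted 39.67259292900408 t 20.4333
down [ 488.7 -346.2   17.4] F [1.7 0.1 1.5] 39.671622287332184
t 24.2167
```

View pics/s3z.png

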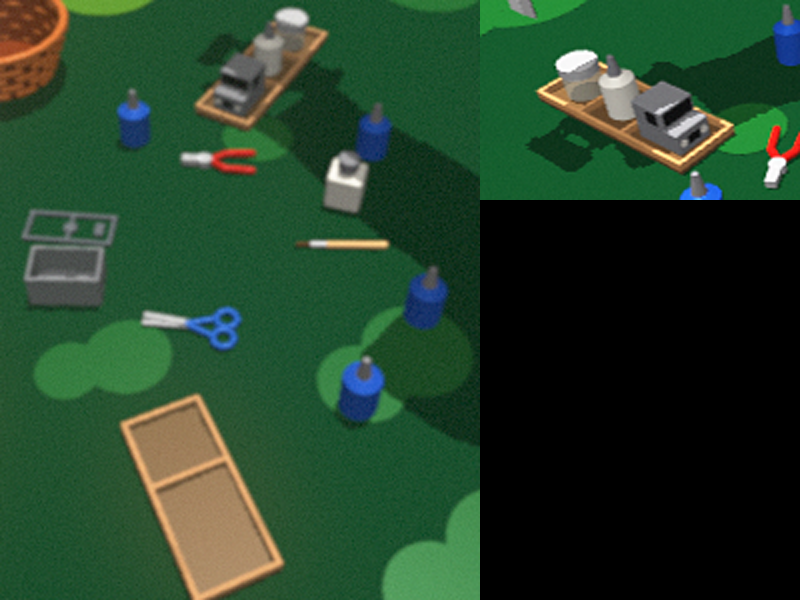

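The long tray now holds the cab, glue and jar, all upright. The tipper (crop ~(65,275)) and the square bottle (crop ~(347,185)) are left.

```bash
python3 - <<'E'
from act import *
w=ST[1]+np.pi/2
pick(tip[0],tip[1]+np.pi/2,13,42)
if get_opening()>36:
    place(off(*ST,-31),w,13,42)
    pick(thin[0],thin[1]-np.pi/2,13,36)
    if get_opening()>30: place(off(*ST,47),w,13,36)
move_ptp([490,0,330],quat(-np.pi/2)); snap("wrist","w4"); snap("side","s4"); snap("scene","c4")
a=cv2.imread("pics/s4.png")[110:410,165:405]; a=cv2.resize(a,(480,600),interpolation=cv2.INTER_CUBIC)
b=cv2.imread("pics/c4.png");f=lambda i:cv2.resize(i,(320,200),interpolation=cv2.INTER_CUBIC)
o=np.zeros((600,800,3),np.uint8);o[:,:480]=a;o[:200,480:]=f(b[150:250,60:220]);o[200:400,480:]=f(b[180:280,350:510]);cv2.imwrite("pics/s4z.png",o)
E
```

```text
grip 41.81153430509525 tcp [688.8  73.8  13.8] F [-1.1  0.2  6.1]
lifted 41.80631347137838 t 28.4833
down [529.4 303.3  17.5] F [1.5 0.7 3.3] 41.7547068808934
t 32.35
grip 35.91183867606572 tcp [424.4 -72.2  13.5] F [-1.9  0.3  6.9]
lifted 36.00983983545041 t 36.1833
down [567.  235.   17.4] F [0.5 0.1 0.1] 35.910328080295315
t 39.95
```

View pics/s4z.png

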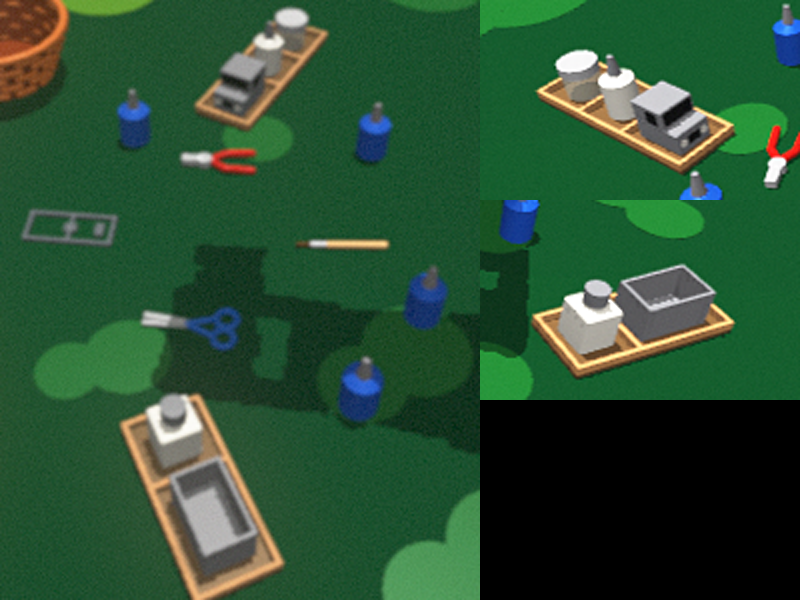

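View pics/w4.png

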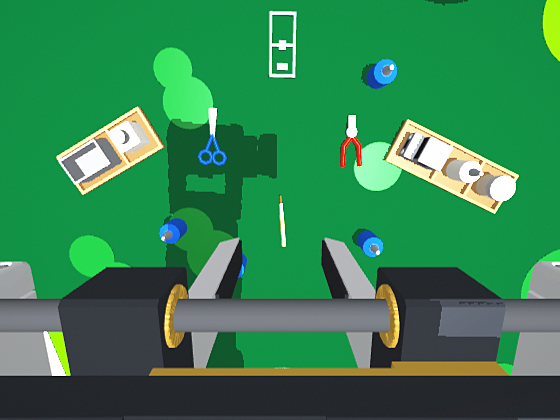

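```bash
python3 - <<'E'
from world import *
ta=LT[1]
S=[circ(off(*LT,10),34,44),circ(off(*LT,72),40,42),circ(off(*LT,72),38,4),circ(off(*LT,10),34,4),box(off(off(*LT,-62),ta+np.pi,-8),ta,40,40,50),box(off(*LT,-62),ta,56,40,4),
 box(off(*ST,-31),ST[1],68,42,40),box(off(*ST,-31),ST[1],68,42,4),box(off(*ST,47),ST[1],36,36,44),box(off(*ST,47),ST[1],36,36,4)]
f=[]
for n,b in (("s4",[(240,340,110,180),(215,315,300,410)]),("c4",[(80,200,150,240),(365,485,195,270)])):
    d=pickle.load(open(n+".pkl","rb"))
    for x0,x1,y0,y1 in b:
        kx=400/(x1-x0); im=cv2.resize(d["color"][y0:y1,x0:x1,::-1],None,fx=kx,fy=kx,interpolation=cv2.INTER_CUBIC)
        for s in S:
            p=((proj(d,s)-[x0,y0]+.5)*kx*16).astype(np.int32); cv2.polylines(im,[p],True,(255,0,255),1,cv2.LINE_AA,4)
        f.append(cv2.copyMakeBorder(im,0,500,0,0,cv2.BORDER_CONSTANT)[:300])
f[1]=f[1]
cv2.imwrite("pics/fin.png",np.vstack([np.hstack(f[:2]),np.hstack(f[2:])]))
E
```

```text
(no output)
```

View pics/fin.png

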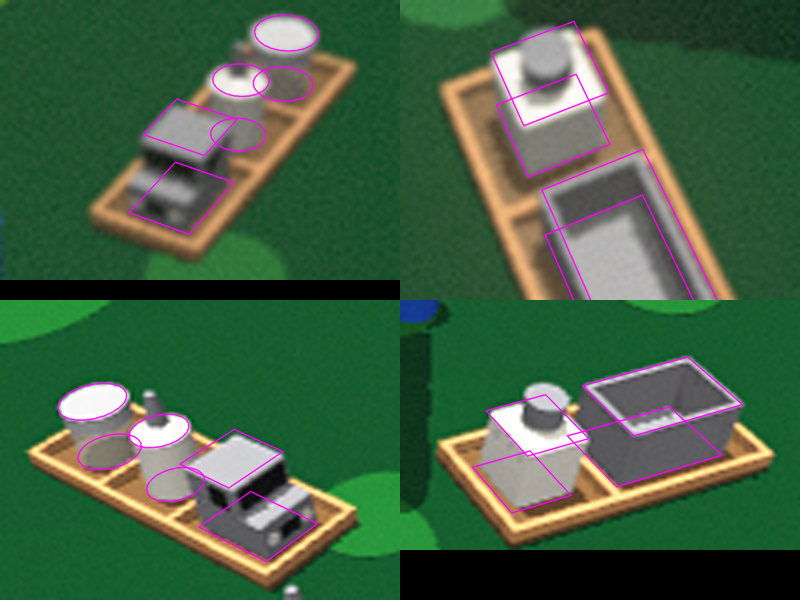

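```bash
python3 - <<'E'
from world import *
ta=LT[1]; S=[box(off(off(*LT,-62),ta+np.pi,-8),ta,40,40,50),box(off(*LT,-62),ta,56,40,4)]
f=[]
for n,(x0,x1,y0,y1) in (("s4",(255,315,125,185)),("c4",(125,195,180,250)),("w4",(390,450,110,170))):
    d=pickle.load(open(n+".pkl","rb")); k=390/(x1-x0)
    a=cv2.resize(d["color"][y0:y1,x0:x1,::-1],(390,390),interpolation=cv2.INTER_NEAREST)[:,:]; b=a.copy()
    for s in S: cv2.polylines(b,[((proj(d,s)-[x0,y0]+.5)*k*16).astype(np.int32)],True,(255,0,255),1,cv2.LINE_AA,4)
    f.append(np.vstack([a,b]))
cv2.imwrite("pics/cabz.png",cv2.resize(np.hstack(f),(800,533)))
E
```

```text
(no output)
```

View pics/cabz.png

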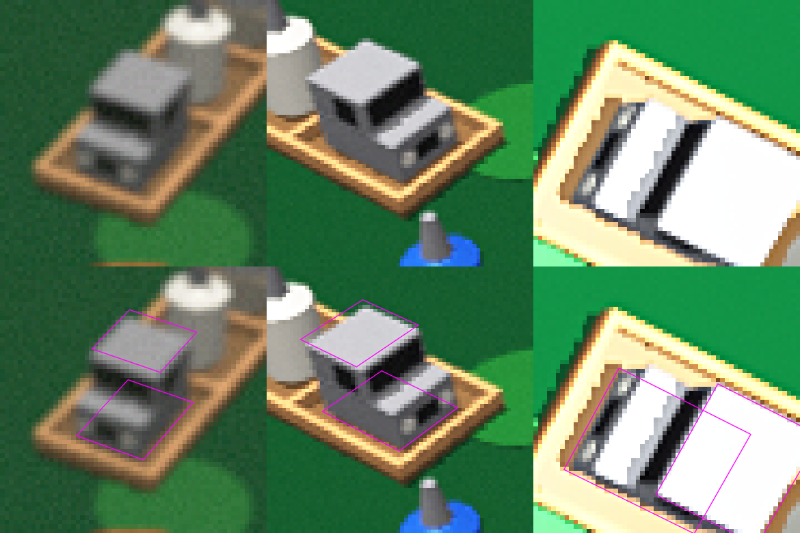

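The cab's outline differs a little from the drawn one, so I'll take a closer look from straight above.

```bash
python3 - <<'E'
from world import *
from rig import *
move_ptp([478,-225,200],quat(-np.pi/2)); d=snap("wrist","w5")
p=proj(d,[[*off(*LT,-62),30]])[0]; x0,y0=int(p[0])-50,max(int(p[1])-50,0); print(p)
ta=LT[1]; S=[box(off(off(*LT,-62),ta+np.pi,-8),ta,40,40,50),box(off(*LT,-62),ta,56,40,4),box(*LT,210,70,12)]
a=cv2.resize(d["color"][y0:y0+100,x0:x0+100,::-1],(400,400),interpolation=cv2.INTER_NEAREST); b=a.copy()
for s in S: cv2.polylines(b,[((proj(d,s)-[x0,y0]+.5)*4*16).astype(np.int32)],True,(255,0,255),1,cv2.LINE_AA,4)
cv2.imwrite("pics/w5z.png",np.hstack([a,b]))
E
```

```text
[279.88452253 144.2006121 ]
```

View pics/w5z.png

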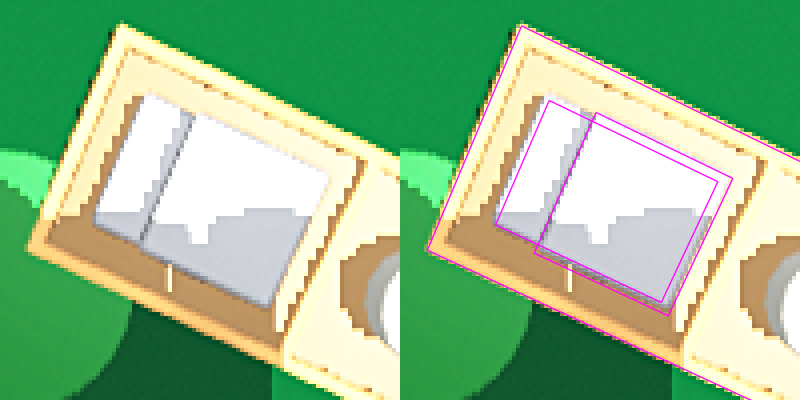

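```bash
python3 - <<'E'
from world import *
S=[box(off(cab,cabyaw,-8),cabyaw,40,40,46),box(cab,cabyaw,56,40,0)]
f=[]
for n,(x0,x1,y0,y1) in (("side0",(295,355,235,295)),("scene0",(295,365,165,235)),("w1",(195,255,180,240))):
    d=pickle.load(open(n+".pkl","rb")); k=390/(x1-x0)
    a=cv2.resize(d["color"][y0:y1,x0:x1,::-1],(390,390),interpolation=cv2.INTER_NEAREST)[:,:]; b=a.copy()
    for s in S: cv2.polylines(b,[((proj(d,s)-[x0,y0]+.5)*k*16).astype(np.int32)],True,(255,0,255),1,cv2.LINE_AA,4)
    f.append(np.vstack([a,b]))
cv2.imwrite("pics/cab0z.png",cv2.resize(np.hstack(f),(800,533)))
E
```

```text
(no output)
```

View pics/cab0z.png

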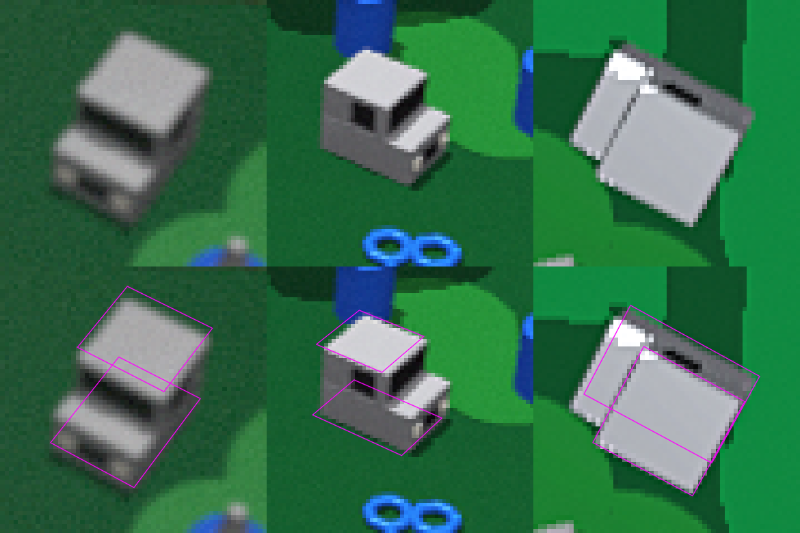

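From above, the cab lies square and clear of the walls. The outline mismatch was already there at the cab's starting pose (its roof is slightly narrower than nominal), so it isn't tilted.

```bash
python3 -c "
from rig import *
print(get_time_s()); job_done()"
```

```text
42.6417
the job is handed in; nothing more can be done
```

I packed both kits in the order asked and handed the job in at about 43 s, with the gripper empty and clear of everything.

- **Long tray:** the cab is in the large compartment, the white glue bottle in the middle one and the paint jar in the small end one.
- **Short tray:** the tipper body is in the large compartment and the square bottle in the small one.
- **Grips and forces:** each grip width matched the object's given size. The wrist force readings I took at grasping and placing stayed below about 7 N.
- **Final pictures:** all five things stand upright in their own compartments. Glue, jar, tipper and square bottle match the outlines expected for standing on the compartment floor to within 1–2 mm. The blue look-alikes and the other loose items were not touched.
- **Check that disagreed:** the cab's roof looks about 3–4 mm narrower than a 40 mm outline. It looked the same before I picked it up, and from above the cab sits square and clear of the walls, so I took this as the cab's shape and not a tilt.

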